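# Raise the jeweller's hand rest to its top notch

## Task

Take the wooden hand rest by its block and lift it up its stand, past the clicks of the gravity pawl, until its foot pushes gently into the sprung rubber stop and the pawl has dropped under the lowest rung. Then lower it in the hand until that rung sits on the pawl, and let go, so that it stays up at its highest setting. Do not force the stop or the pawl, do not let the rest drop, and leave the other things on the bench where they are.

Things in the scene. Friction and masses are not known exactly. Their poses are not given: they have to be found in the camera images.
- stand: Fixed stand: dark steel foot plate 130 x 150 x 12 mm, two upright aluminium channels, tops 175 mm above the bench, in which the rest slides up and down. Origin: centre of the plate's underside; z up, y from channel to channel, x to the side with the dark bracket that carries pawl and stop. The bracket was clamped on by hand, up to 11 mm higher or lower each time: pawl and stop must be felt for.
- rest: Hand rest, loose in the channels (1.2 mm play), 0.35 to 0.6 kg: a ladder section of two aluminium stiles 70 mm apart with four steel rungs, on top a wooden block 44 mm (x) x 100 mm (y) x 36 mm high. Origin: centre of the section's underside, 178 mm below the block; axes as the stand's. It starts standing on the plate, origin 12 mm above the stand's, and ends about 71 mm (+-11) above it.
- low_rung (a point): Middle of the lowest rung, 50 mm above the rest's origin; 8 mm thick, along y; the other rungs follow every 36 mm. The pawl is a steel flap on the bracket, 34 mm long, that reaches in between the stiles: a rising rung swings it up, then it drops back and bears the rung from below. A rung passes it about 15 mm above where it later sits on it; caught on the next rung the rest is 36 mm too low.
- foot_lug (a point): Top of the lug on the rest's foot bar, +x side, 10 mm above the rest's origin. It meets the stop, a sprung rubber pin under the bracket, about 13 mm above the rest's final seat. The stop yields from 2.5 N and gains 2.5 N per mm; by 2 mm (7 N) the pawl has dropped under the lowest rung; beyond 5 mm (15 N) the stop is being forced.
- rest_top (a point): Centre of the top face of the rest's wooden block.
- bench_block: Bystander: square steel bench block 70 x 70 x 20 mm, origin under its centre.
- pill_bottle: Bystander: small amber bottle with white cap, 34 mm across, 70 mm high, origin under its centre.
- phone: Bystander: black phone 150 x 72 x 9 mm, lying flat, origin under its centre.
- file: Bystander: file with wooden handle, 250 mm long along x, 20 mm high, origin underneath where the handle meets the blade.
- tin: Bystander: open metal tin 76 mm across, 45 mm high, origin under its centre.
- jar: Bystander: clear jar with green lid, 60 mm across, 75 mm high, origin under its centre.
- bangle: Bystander: plain metal bangle, 66 mm across, 12 mm high, origin under its centre.
Mind the look-alikes: they are no part of the job. Of the things that look like the rest, the largest one is meant.

How it is judged:
On the way:
1. the rest is up against the sprung stop, pushing it with more than 4 N (contact force between rest and stop above 4 N), for 0.1 s.
At the end, for the whole second after the job is handed in: the rest's lowest rung sits on the lowered pawl, which carries it (more than 1.5 N); its origin is 55 to 89 mm above the stand's, upright within 5 degrees, at rest, clear of the stop (z of rest in the frame of stand between 0.055 and 0.089 m and contact force between rest and pawl above 1.5 N and contact force between rest and stop below 0.5 N and linear speed of rest below 0.01 m/s and angle between rest's own z axis and vertical below 0.09 rad); the robot touches nothing.
It fails at once if the sprung stop is forced (more than 15 N) (contact force between rest and stop above 15 N).
It fails at once if the rest bears on the pawl with more than 25 N (contact force between rest and pawl above 25 N).
It fails at once if the rest drops out of the hand (moving faster than 0.15 m/s with no finger on it) (linear speed of rest above 0.15 m/s and contact force between the fingers and rest below 0.2 N).
It fails at once if another thing on the bench is shifted more than 15 mm (distance of any of bench_block, pill_bottle, phone, file, tin, jar, bangle from where it was at the start of the episode above 0.015 m).
It also fails if it takes over 72 s, if anything falls off the work surface, if the arm or the gripper's body presses on something with over 40 N, if the wrist force passes 120 N, or if a joint passes its speed limit or range.

## Robot

A 7-joint arm with a two-finger parallel gripper is mounted at the origin on the work surface. World frame = base frame: x ahead of the robot, y to its left, z up, the work surface at z = 0. Lengths are in m, angles in rad, forces in N, time in s.
With the tool pointing down it reaches from about 0.4 to 0.85 m from the base axis. Payload 10.4 kg.
Tool frame: the origin (TCP) lies at the very end of the fingers, on their centre line; the grasp point (between the pads) lies 19 mm behind it (r.pinch_z is the distance from the TCP to the grasp point, in m); z points along the fingers, y is the line along which they close (so a half turn about z gives the same grasp; the last joint's range is limited). The gripper opens to 87 mm and grips with 3 to 60 N. Pads are 19 mm wide; open, the fingers measure 117 mm over their backs; the gripper's body (75 mm by 190 mm) begins 51 mm behind the grasp point.
Start: joints at [-1.137, 0.332, -0.065, 1.46, 0.022, 1.35, -0.088], TCP at [0.276, 0.561, 0.223] pointing down, gripper open.
Joint ranges: [-2.6, 2.6], [-0.5, 2.12], [-1.47, 1.34], [0.16, 2.42], [-1.27, 4.41], [0.06, 2.06], [-2.6, 2.6]. Speed limits (rad/s): [2.22, 2.22, 2.79, 2.79, 3.14, 3.14, 3.14].

## Interface

Orientations are given as a unit quaternion [x, y, z, w].
In Python, from bench import sensors, vision, r gives the robot as it stands.
- The arm moves only by the shell command python3 -m crank 'ROWS' [OPENING] [FORCE]. ROWS is JSON, a list of rows, each a list of 2 entries, a list of its own where there are three numbers: the shift along the tool's x, y, z normalised to -1 to 1, where 1 is 3 cm, then the turn about the tool's z normalised to -1 to 1, where 1 is 8 degrees. A call has 1 to 12 rows; each row shifts and turns the commanded pose from where the row before left it, along the tool's axes as they then stand; what a row does not reach is not made up. A row lasts 1/8 s, in which the tool goes at most 62.5 mm and 10.7 degrees, less where a joint would pass 70% of its speed; a pose out of reach is approached as far as the arm can. A call with a number of a shift or a turn outside -1 to 1 is refused whole. A call with a gripper value outside its range is refused whole. OPENING is the opening, from 0 (shut) to 1 (fully open), set as the call begins (- or left out, the last holds). The fingers move at their own pace and stop on an object; FORCE is the grip in N (left out, the last holds). Time passes only in rows, so rows that do not move let the fingers close. It gives the time, the measured TCP pose, the force, the opening and the grip force at its end, in the units of the state.
- sensors.read_state(): the state, without advancing time (a new reading comes with each control period).
- vision.camera(name): name is "scene" or "top" or "wrist"; returns the picture (420x560x3 uint8, red, green, blue); there is no depth.
- vision.camera_model(name): a dict with "vertical_fov" (degrees; the focal length in pixels is half the picture's height over the tangent of half this angle, whatever the lens; pixels are square), "cx", "cy" (the principal point, pixels), "dist" ([k1, k2, p1, p2, k3] as OpenCV has them; the pictures are not rectified), "camera_from_world" (4x4, takes a point from world to camera coordinates); the wrist camera has in their place "hand_eye" (4x4, takes a point from camera to tool coordinates, whose origin is the TCP and whose axes are the flange's). Camera axes: x right, y down, z forward; pixel columns grow to the right and rows downward; lengths in m; the calibration is good to about 2 mm. A picture is of the moment at which its call begins: read the wrist's pose just before it. camera_model takes no time and is no camera call.
- r.close_job(): hands the job in; it is judged then, once.
The state is a dict: "time": time; "joint_positions": joint angles; "joint_vel": joint speeds; "joint_torque": joint torques, N m; "ee_pos": TCP position; "eef_rot": TCP orientation; "ft_force": force on the tool from outside, world axes, zero at the start; "torque": the same for the moment, N m; "width": finger opening in m; "grip_force": force on a finger pad.
Only numpy, scipy, OpenCV 4.12 (cv2) and the standard library are available. Lean on these libraries where they do the work, as an engineer would, in place of code of your own. Each camera call takes 0.05 s, during which the arm holds its last target. There are 200 camera calls.

## Working session

There is one attempt and no reset: what is moved stays moved. The work goes in short steps, Python scripts to look and compute and a shell command to move; the robot and the scene stay as the last step left them, time stands still between calls to the robot, and variables do not carry over. Pictures are saved under pics/ and viewed, at most 10 in all, crops included, and the job is handed in when it is done.

```bash
ls; mkdir -p pics
python3 - <<'E'
from bench import sensors, vision, r
import cv2,json
s=sensors.read_state();print({k:s[k] for k in('time','ee_pos','eef_rot','ft_force','width','grip_force')},r.pinch_z)
for n in('scene','top'):
    im=vision.camera(n);cv2.imwrite(f'pics/{n}0.png',im[:,:,::-1]);print(n,vision.camera_model(n))
print(vision.camera_model('wrist'))
E
```

```text
pics
{'time': 0.0, 'ee_pos': array([0.27552246, 0.56057707, 0.22177518]), 'eef_rot': array([ 2.26407930e-01,  9.74032336e-01, -6.67464732e-04, -1.10720303e-04]), 'ft_force': array([ 0.05340419,  0.34100787, -0.14324517]), 'width': 0.08680523005575334, 'grip_force': 0.0} 0.0187
scene {'vertical_fov': 42.728735217509815, 'cx': 283.21549071359516, 'cy': 211.396725316394, 'dist': array([-0.04581428,  0.        ,  0.        ,  0.        ,  0.        ]), 'camera_from_world': array([[ 0.29715446,  0.95454772, -0.02319225, -0.1510067 ],
       [ 0.50733895, -0.17842042, -0.84307375, -0.14540014],
       [-0.80889209,  0.23875679, -0.53729766,  2.09176675],
       [ 0.        ,  0.        ,  0.        ,  1.        ]])}
top {'vertical_fov': 56.286961175186505, 'cx': 275.15576065883823, 'cy': 205.80255124774837, 'dist': array([0.03749669, 0.        , 0.        , 0.        , 0.        ]), 'camera_from_world': array([[-0.00540654, -0.9998456 , -0.01671986,  0.00790268],
       [-0.99415004,  0.0071779 , -0.10776907,  0.53039223],
       [ 0.10787244,  0.01603939, -0.99403535,  1.12384829],
       [ 0.        ,  0.        ,  0.        ,  1.        ]])}
{'vertical_fov': 69.09751161636775, 'cx': 273.0550323843992, 'cy': 211.67512473528586, 'dist': array([-0.06712527,  0.        ,  0.        ,  0.        ,  0.        ]), 'hand_eye': array([[ 3.66564511e-04, -9.67482115e-01, -2.52939169e-01,
         6.92105640e-02],
       [ 9.99999741e-01,  5.11483045e-04, -5.07182348e-04,
         4.32298135e-04],
       [ 6.20063948e-04, -2.52938918e-01,  9.67482051e-01,
        -1.61335688e-01],
       [ 0.00000000e+00,  0.00000000e+00,  0.00000000e+00,
         1.00000000e+00]])}
```

View pics/scene0.png

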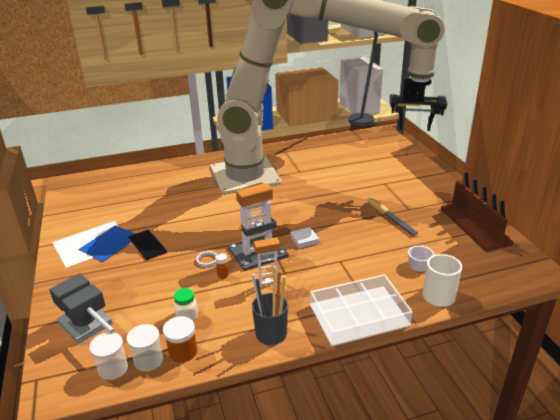

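View pics/top0.png

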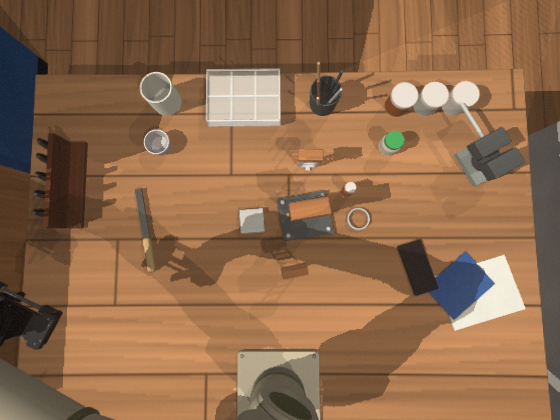

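The scene view shows two ladder rests: the larger block is at scene (255,195) / top (309,209), and a smaller look-alike at scene (267,245) / top (311,155). I'll zoom in on both.

Run:
```python
import cv2,numpy as np
a=cv2.imread('pics/top0.png')[130:260,225:385];b=cv2.imread('pics/scene0.png')[175:290,195:330]
a=cv2.resize(a,None,fx=4,fy=4,interpolation=cv2.INTER_CUBIC)
b=cv2.resize(b,None,fx=5,fy=5,interpolation=cv2.INTER_CUBIC)
cv2.imwrite('pics/a.png',a);cv2.imwrite('pics/b.png',b)
```

```text
(no output)
```

View pics/a.png

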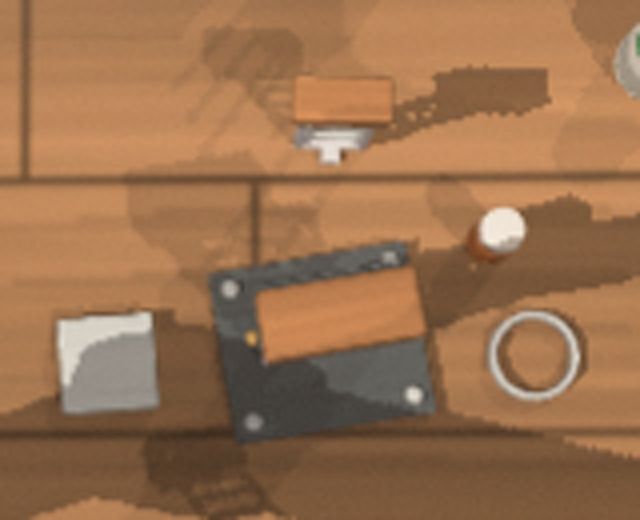

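View pics/b.png

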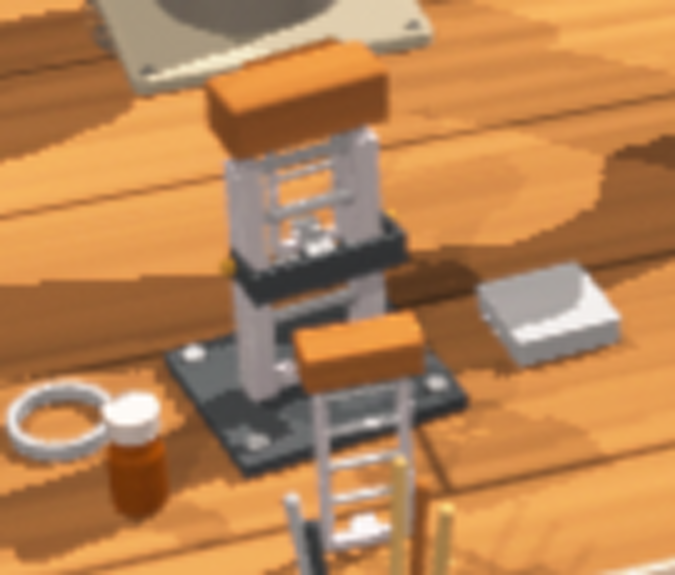

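The top crop shows the block's top face with corners at full-picture pixels (289,203), (328,196.8), (331.2,213.8), (291,220.5). The bracket faces the scene camera, on the far side (world +x). The bottle at crop (500,230) and bangle (535,355) are beside it.

```bash
cat > h.py <<'E'
import numpy as np,cv2
from bench import sensors, vision, r
def K(m):
    f=210/np.tan(np.radians(m['vertical_fov']/2));return np.array([[f,0,m['cx']],[0,f,m['cy']],[0,0,1]])
def back(n,px,z,T=None):
    m=vision.camera_model(n);u=cv2.undistortPoints(np.array(px,float).reshape(-1,1,2),K(m),m['dist'])[:,0]
    T=np.linalg.inv(m['camera_from_world']) if T is None else T
    d=np.c_[u,np.ones(len(u))]@T[:3,:3].T;c=T[:3,3]
    return c+d*((z-c[2])/d[:,2])[:,None]
def proj(n,P):
    m=vision.camera_model(n);T=m['camera_from_world']
    return cv2.projectPoints(np.array(P,float),cv2.Rodrigues(T[:3,:3])[0],T[:3,3],K(m),m['dist'])[0][:,0]
E
python3 - <<'E'
from h import *
np.set_printoptions(precision=4,suppress=True)
P=back('top',[(289,203),(328,196.8),(331.2,213.8),(291,220.5)],.226)
print(P,P.mean(0));print(np.linalg.norm(np.diff(P,axis=0),axis=1))
for a,b in((0,1),(3,2)):
    d=P[a]-P[b];print('yaw of y axis',np.degrees(np.arctan2(-d[0],d[1])))
q=np.array([[230,289],[390,258],[414,395],[253,422]])/4+[225,130]
B=back('top',q,.012);print('bolts',B,B.mean(0))
c=P.mean(0);print('scene proj of top center',proj('scene',P))
from scipy.spatial.transform import Rotation as R
s=sensors.read_state();print(R.from_quat(s['eef_rot']).as_matrix(),s['joint_positions'])
print('bottle',back('top',[(350,187.5)],.07),'block',back('top',[(251.5,220.5)],.02))
E
```

```text
[[ 0.5156 -0.0323  0.226 ]
 [ 0.5301 -0.1271  0.226 ]
 [ 0.4886 -0.134   0.226 ]
 [ 0.473  -0.0368  0.226 ]] [ 0.5018 -0.0826  0.226 ]
[0.0959 0.0421 0.0985]
yaw of y axis 8.672128123282773
yaw of y axis 9.117513499087684
bolts [[ 0.5427 -0.0171  0.012 ]
 [ 0.5651 -0.1365  0.012 ]
 [ 0.463  -0.1522  0.012 ]
 [ 0.4438 -0.0334  0.012 ]] [ 0.5037 -0.0848  0.012 ]
scene proj of top center [[271.4497 187.5825]
 [240.5707 195.6597]
 [234.8849 189.0938]
 [265.9515 181.004 ]]
[[-0.8975  0.441  -0.0005]
 [ 0.441   0.8975 -0.0012]
 [-0.0001 -0.0013 -1.    ]] [-1.1366  0.3328 -0.0647  1.4609  0.0216  1.3499 -0.0885]
bottle [[ 0.5765 -0.2083  0.07  ]] block [[0.4883 0.0747 0.02  ]]
```

```bash
python3 -m crank '[[[0,0,-0.35],0.98],[[0,0,-0.35],0.98],[[0,0,-0.35],0.98],[[0,0,-0.35],0.98],[[0,0,-0.35],0.98],[[0,0,-0.35],0.98],[[0,0,-0.35],0.98],[[0,0,0],0]]' 1 10
cat >> h.py <<'E'
from scipy.spatial.transform import Rotation as R
def go(p,yaw):
    """remaining tool-frame shift in units and turn in units; tool y wanted at world yaw (deg)"""
    s=sensors.read_state();M=R.from_quat(s['eef_rot']).as_matrix()
    print('t',s['time'],'shift',np.round(M.T@(np.array(p)-s['ee_pos'])/.03,3),'yaw',np.degrees(np.arctan2(M[1,1],M[0,1])),'turn',np.round((np.degrees(np.arctan2(M[1,1],M[0,1]))-yaw)/8,3),'ee',np.round(s['ee_pos'],4),'f',np.round(s['ft_force'],2),'w',round(s['width'],4))
E
python3 -c "
from h import *
go((.5025,-.0835,.29),8.8)"
```

```text
time: 1.1
ee_pos: [0.2757, 0.5612, 0.2964]
eef_rot: [0.649, 0.76, 0.0, -0.0]
ft_force: [1.0, -0.7, -1.3]
width: 0.087
grip_force: 0.0
t 1.1 shift [-22.406   4.107   0.201] yaw 8.99521110080755 turn 0.024 ee [0.2757 0.5612 0.2964] f [ 0.98 -0.71 -1.33] w 0.087
```

```bash
python3 -m crank '[[[-0.9,0.17,0],0],[[-0.9,0.17,0],0],[[-0.9,0.17,0],0],[[-0.9,0.17,0],0],[[-0.9,0.17,0],0],[[-0.9,0.17,0],0],[[-0.9,0.17,0],0],[[-0.9,0.17,0],0],[[-0.9,0.17,0],0],[[-0.9,0.17,0],0],[[-0.9,0.17,0],0],[[-0.9,0.17,0],0]]'
python3 -m crank '[[[-0.9,0.17,0],0],[[-0.9,0.17,0],0],[[-0.9,0.17,0],0],[[-0.9,0.17,0],0],[[-0.9,0.17,0],0],[[-0.9,0.17,0],0],[[-0.9,0.17,0],0],[[-0.9,0.17,0],0],[[-0.9,0.17,0],0],[[-0.9,0.17,0],0],[[0,0,0],0],[[0,0,0],0]]'
python3 - <<'E'
from h import *
go((.5025,-.0835,.29),8.8)
s=sensors.read_state();im=vision.camera('wrist');cv2.imwrite('pics/w1.png',im[:,:,::-1])
T=np.eye(4);T[:3,:3]=R.from_quat(s['eef_rot']).as_matrix();T[:3,3]=s['ee_pos'];np.save('T.npy',T@vision.camera_model('wrist')['hand_eye'])
E
```

```text
time: 2.6
ee_pos: [0.3865, 0.2493, 0.2954]
eef_rot: [0.648, 0.761, -0.0, 0.0]
ft_force: [-0.2, 0.5, 1.1]
width: 0.087
grip_force: 0.0
time: 4.1
ee_pos: [0.4786, -0.0077, 0.2956]
eef_rot: [0.649, 0.761, -0.0, -0.0]
ft_force: [-0.2, -0.7, -0.1]
width: 0.0867
grip_force: 0.0
t 4.1 shift [-2.621  0.389  0.185] yaw 9.082481604570944 turn 0.035 ee [ 0.4786 -0.0077  0.2956] f [-0.15 -0.69 -0.07] w 0.0867
```

View pics/w1.png

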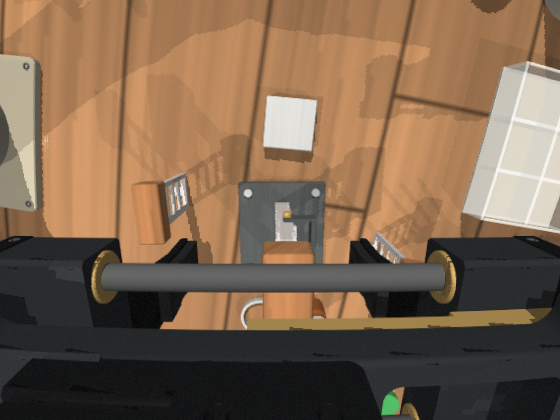

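The wrist view shows the block from above: its near edge corners are at (263,243) and (313,243), with the stand plate and bracket to the right. A further small look-alike is at (150,210), well aside.

Run:
```python
from h import *
T=np.load('T.npy');P=back('wrist',[(264,243),(312,243)],.226,T);print(P,np.linalg.norm(P[0]-P[1]))
a=np.radians(8.8);ys=np.array([-np.sin(a),np.cos(a),0])
print('centre',P.mean(0)-.05*ys)
print('lookalike',back('wrist',[(150,212)],.1,T))
go((.5025,-.0835,.235),8.8)
```

```text
[[ 0.47392605 -0.0257888   0.226     ]
 [ 0.51210274 -0.01968945  0.226     ]] 0.03866085610016003
centre [ 0.50066369 -0.07215055  0.226     ]
lookalike [[ 0.33347903 -0.05572683  0.1       ]]
t 4.15 shift [-2.631  0.388  2.021] yaw 9.099540278429618 turn 0.037 ee [ 0.4786 -0.0074  0.2957] f [-0.05  0.3   0.02] w 0.0869
```

Run:
```python
from h import *
T=np.load('T.npy');P=back('wrist',[(264,243),(312,243)],.19,T);print(P,np.linalg.norm(P[0]-P[1]))
a=np.radians(8.8);ys=np.array([-np.sin(a),np.cos(a),0])
print('centre',P.mean(0)-.05*ys)
```

```text
[[ 0.47491202 -0.03928329  0.19      ]
 [ 0.51904077 -0.03223299  0.19      ]] 0.0446884042198846
centre [ 0.50462569 -0.08516956  0.19      ]
```

```bash
python3 -m crank '[[[-0.67,0.1,0.3],0.03],[[-0.67,0.1,0.3],0],[[-0.67,0.1,0.3],0],[[-0.65,0.1,0.3],0],[[0,0,0],0],[[0,0,0],0]]'
python3 -c "
from h import *
go((.5035,-.0845,.192),8.8)"
```

```text
time: 4.9
ee_pos: [0.5029, -0.0841, 0.2602]
eef_rot: [0.651, 0.759, 0.0, -0.0]
ft_force: [1.0, 0.6, 0.3]
width: 0.0872
grip_force: 0.0
t 4.9 shift [-0.017  0.017  2.273] yaw 8.80732178325532 turn 0.001 ee [ 0.5029 -0.0841  0.2602] f [1.03 0.57 0.33] w 0.0872
```

```bash
python3 -m crank '[[[0,0.01,0.5],0],[[0,0,0.5],0],[[0,0,0.5],0],[[0,0,0.5],0],[[0,0,0.27],0],[[0,0,0],0]]'
python3 -m crank '[[[0,0,0],0],[[0,0,0],0],[[0,0,0],0],[[0,0,0],0],[[0,0,0],0],[[0,0,0],0],[[0,0,0],0],[[0,0,0],0]]' 0.3 30
python3 -c "
from h import *
go((.5035,-.0845,.192),8.8);print(sensors.read_state()['grip_force'])"
```

```text
time: 5.65
ee_pos: [0.5029, -0.0854, 0.1914]
eef_rot: [0.651, 0.759, -0.0, -0.0]
ft_force: [-0.2, -0.2, 0.1]
width: 0.0872
grip_force: 0.0
time: 6.65
ee_pos: [0.5033, -0.0854, 0.192]
eef_rot: [0.651, 0.759, 0.0, 0.0]
ft_force: [-0.0, 0.1, 1.4]
width: 0.0435
grip_force: 29.9
t 6.65 shift [ 0.027  0.012 -0.   ] yaw 8.708249072141207 turn -0.011 ee [ 0.5033 -0.0854  0.192 ] f [-0.05  0.07  1.38] w 0.0435
29.93978513404727
```

```bash
python3 -m crank '[[[0,0,-0.05],0],[[0,0,-0.1],0],[[0,0,-0.15],0],[[0,0,-0.15],0],[[0,0,-0.15],0],[[0,0,-0.15],0],[[0,0,-0.15],0],[[0,0,-0.15],0],[[0,0,-0.15],0],[[0,0,-0.15],0],[[0,0,-0.1],0],[[0,0,0],0]]'
python3 -m crank '[[[0,0,-0.1],0],[[0,0,-0.1],0],[[0,0,-0.05],0],[[0,0,0],0]]'
python3 -c "
from h import *
go((.5035,-.0845,.192),8.8);print(sensors.read_state()['grip_force'])"
```

```text
time: 8.15
ee_pos: [0.5033, -0.0854, 0.2356]
eef_rot: [0.651, 0.759, 0.0, 0.0]
ft_force: [0.0, -0.7, -4.8]
width: 0.0437
grip_force: 29.9
time: 8.65
ee_pos: [0.5033, -0.0854, 0.243]
eef_rot: [0.651, 0.759, 0.0, 0.0]
ft_force: [0.0, -0.3, -3.6]
width: 0.0439
grip_force: 29.9
t 8.65 shift [0.027 0.012 1.701] yaw 8.709892295994793 turn -0.011 ee [ 0.5033 -0.0854  0.243 ] f [ 0.04 -0.27 -3.63] w 0.0439
29.94402050971985
```

```bash
python3 -m crank '[[[0,0,-0.07],0],[[0,0,-0.07],0],[[0,0,-0.07],0],[[0,0,-0.06],0],[[0,0,0],0]]'
for i in 1 ; do python3 -m crank '[[[0,0,-0.033],0],[[0,0,-0.033],0],[[0,0,0],0],[[0,0,0],0]]'; done
python3 -m crank '[[[0,0,0],0]]'
```

```text
time: 9.28
ee_pos: [0.5032, -0.0854, 0.2512]
eef_rot: [0.651, 0.759, 0.0, 0.0]
ft_force: [-0.3, 0.7, -4.6]
width: 0.044
grip_force: 29.9
time: 9.78
ee_pos: [0.5032, -0.0854, 0.253]
eef_rot: [0.651, 0.759, 0.0, -0.0]
ft_force: [-0.5, -0.3, -4.8]
width: 0.0435
grip_force: 29.9
time: 9.9
ee_pos: [0.5031, -0.0854, 0.253]
eef_rot: [0.651, 0.759, -0.0, -0.0]
ft_force: [0.1, 0.5, -3.7]
width: 0.0441
grip_force: 29.9
```

```bash
python3 -m crank '[[[0,0,-0.033],0],[[0,0,-0.033],0],[[0,0,0],0]]'; python3 -m crank '[[[0,0,0],0]]'
```

```text
time: 10.28
ee_pos: [0.5033, -0.0854, 0.2551]
eef_rot: [0.651, 0.759, 0.0, 0.0]
ft_force: [0.4, -0.4, -3.1]
width: 0.0435
grip_force: 29.9
time: 10.4
ee_pos: [0.5032, -0.0854, 0.255]
eef_rot: [0.651, 0.759, 0.0, -0.0]
ft_force: [-0.9, -0.2, -4.3]
width: 0.044
grip_force: 29.9
```

```bash
python3 -m crank '[[[0,0,-0.033],0],[[0,0,-0.033],0],[[0,0,0],0]]'; python3 -m crank '[[[0,0,0],0]]'
```

```text
time: 10.78
ee_pos: [0.5032, -0.0854, 0.2571]
eef_rot: [0.651, 0.759, 0.0, 0.0]
ft_force: [0.4, -0.3, -5.1]
width: 0.0436
grip_force: 29.9
time: 10.9
ee_pos: [0.5032, -0.0854, 0.2569]
eef_rot: [0.651, 0.759, 0.0, -0.0]
ft_force: [-0.1, 0.8, -4.7]
width: 0.0437
grip_force: 29.9
```

```bash
python3 -m crank '[[[0,0,-0.033],0],[[0,0,-0.033],0],[[0,0,0],0]]'; python3 -m crank '[[[0,0,0],0]]'
```

```text
time: 11.28
ee_pos: [0.5032, -0.0854, 0.259]
eef_rot: [0.651, 0.759, 0.0, 0.0]
ft_force: [-0.5, 0.6, -4.1]
width: 0.0438
grip_force: 29.9
time: 11.4
ee_pos: [0.5032, -0.0854, 0.2589]
eef_rot: [0.651, 0.759, 0.0, -0.0]
ft_force: [-0.5, -0.3, -5.5]
width: 0.0435
grip_force: 29.9
```

```bash
python3 -m crank '[[[0,0,-0.033],0],[[0,0,-0.033],0],[[0,0,0],0]]'; python3 -m crank '[[[0,0,0],0]]'
```

```text
time: 11.78
ee_pos: [0.5032, -0.0854, 0.261]
eef_rot: [0.651, 0.759, 0.0, 0.0]
ft_force: [-0.1, 0.1, -4.0]
width: 0.044
grip_force: 29.9
time: 11.9
ee_pos: [0.5032, -0.0854, 0.2609]
eef_rot: [0.651, 0.759, 0.0, -0.0]
ft_force: [-0.1, -0.2, -5.5]
width: 0.0438
grip_force: 29.9
```

```bash
python3 -m crank '[[[0,0,-0.033],0],[[0,0,-0.033],0],[[0,0,0],0]]'; python3 -m crank '[[[0,0,0],0]]'
```

```text
time: 12.28
ee_pos: [0.5032, -0.0854, 0.263]
eef_rot: [0.651, 0.759, 0.0, 0.0]
ft_force: [0.5, 0.2, -5.1]
width: 0.0437
grip_force: 29.9
time: 12.4
ee_pos: [0.5032, -0.0854, 0.2629]
eef_rot: [0.651, 0.759, 0.0, -0.0]
ft_force: [-0.2, -0.4, -4.8]
width: 0.0437
grip_force: 29.9
```

```bash
python3 -m crank '[[[0,0,-0.033],0],[[0,0,-0.033],0],[[0,0,0],0]]'; python3 -m crank '[[[0,0,0],0]]'
```

```text
time: 12.78
ee_pos: [0.5032, -0.0854, 0.265]
eef_rot: [0.651, 0.759, 0.0, -0.0]
ft_force: [0.8, -0.0, -4.4]
width: 0.0441
grip_force: 29.9
time: 12.9
ee_pos: [0.5032, -0.0854, 0.2649]
eef_rot: [0.651, 0.759, 0.0, -0.0]
ft_force: [-0.3, 0.5, -4.3]
width: 0.0441
grip_force: 29.9
```

```bash
python3 -m crank '[[[0,0,-0.033],0],[[0,0,-0.033],0],[[0,0,0],0]]'; python3 -m crank '[[[0,0,0],0]]'
```

```text
time: 13.28
ee_pos: [0.5032, -0.0854, 0.267]
eef_rot: [0.651, 0.759, 0.0, -0.0]
ft_force: [-0.0, 1.2, -4.3]
width: 0.0436
grip_force: 29.9
time: 13.4
ee_pos: [0.5032, -0.0854, 0.2669]
eef_rot: [0.651, 0.759, 0.0, -0.0]
ft_force: [-0.4, -0.1, -4.4]
width: 0.0436
grip_force: 29.9
```

Rise is 75 mm, still no contact (latest expected about 83).

```bash
python3 -m crank '[[[0,0,-0.033],0],[[0,0,-0.033],0],[[0,0,0],0]]'; python3 -m crank '[[[0,0,0],0]]'
```

```text
time: 13.78
ee_pos: [0.5032, -0.0854, 0.2689]
eef_rot: [0.651, 0.759, 0.0, 0.0]
ft_force: [0.3, -0.4, -4.7]
width: 0.0439
grip_force: 29.9
time: 13.9
ee_pos: [0.5032, -0.0854, 0.2688]
eef_rot: [0.651, 0.759, 0.0, -0.0]
ft_force: [-0.4, -0.1, -4.9]
width: 0.0441
grip_force: 29.9
```

```bash
python3 -m crank '[[[0,0,-0.033],0],[[0,0,-0.033],0],[[0,0,0],0]]'; python3 -m crank '[[[0,0,0],0]]'
```

```text
time: 14.28
ee_pos: [0.5033, -0.0854, 0.2709]
eef_rot: [0.651, 0.759, 0.0, 0.0]
ft_force: [0.6, 0.4, -3.9]
width: 0.0438
grip_force: 29.9
time: 14.4
ee_pos: [0.5032, -0.0853, 0.2708]
eef_rot: [0.651, 0.759, 0.0, -0.0]
ft_force: [-0.2, -0.7, -5.5]
width: 0.0438
grip_force: 29.9
```

```bash
python3 -m crank '[[[0,0,-0.033],0],[[0,0,-0.033],0],[[0,0,0],0]]'; python3 -m crank '[[[0,0,0],0]]'
```

```text
time: 14.78
ee_pos: [0.5031, -0.0853, 0.2725]
eef_rot: [0.651, 0.759, -0.0, -0.0]
ft_force: [0.7, -0.6, -9.5]
width: 0.0438
grip_force: 29.9
time: 14.9
ee_pos: [0.5031, -0.0853, 0.2725]
eef_rot: [0.651, 0.759, -0.0, -0.0]
ft_force: [0.9, 0.5, -10.5]
width: 0.0438
grip_force: 29.9
```

Stop contact at about 5.4 N. One more millimetre.

```bash
python3 -m crank '[[[0,0,-0.02],0],[[0,0,-0.02],0],[[0,0,0],0]]'; python3 -m crank '[[[0,0,0],0]]';python3 -m crank '[[[0,0,0],0]]'
```

```text
time: 15.28
ee_pos: [0.5031, -0.0854, 0.2738]
eef_rot: [0.651, 0.759, -0.0, -0.0]
ft_force: [1.7, 0.7, -12.5]
width: 0.0441
grip_force: 30.0
time: 15.4
ee_pos: [0.5031, -0.0853, 0.2738]
eef_rot: [0.651, 0.759, -0.0, -0.0]
ft_force: [1.2, -0.7, -13.3]
width: 0.0439
grip_force: 29.9
time: 15.52
ee_pos: [0.5031, -0.0854, 0.2739]
eef_rot: [0.651, 0.759, -0.0, -0.0]
ft_force: [1.3, -0.3, -13.4]
width: 0.0437
grip_force: 29.9
```

```bash
python3 -m crank '[[[0,0,-0.02],0],[[0,0,0],0],[[0,0,0],0]]'; python3 -m crank '[[[0,0,0.06],0],[[0,0,0.08],0],[[0,0,0.08],0],[[0,0,0.08],0],[[0,0,0.08],0],[[0,0,0.03],0],[[0,0,0],0],[[0,0,0],0]]'
```

```text
time: 15.9
ee_pos: [0.5031, -0.0853, 0.2745]
eef_rot: [0.651, 0.759, -0.0, -0.0]
ft_force: [1.8, 0.0, -14.5]
width: 0.0436
grip_force: 29.9
time: 16.9
ee_pos: [0.5033, -0.0854, 0.2624]
eef_rot: [0.651, 0.759, 0.0, 0.0]
ft_force: [0.7, 0.0, -4.8]
width: 0.0442
grip_force: 29.9
```

```bash
python3 -m crank '[[[0,0,0.033],0],[[0,0,0.033],0],[[0,0,0],0]]'; python3 -m crank '[[[0,0,0],0]]'
```

```text
time: 17.27
ee_pos: [0.5032, -0.0854, 0.2603]
eef_rot: [0.651, 0.759, -0.0, -0.0]
ft_force: [-0.2, 0.1, -4.4]
width: 0.0437
grip_force: 29.9
time: 17.4
ee_pos: [0.5032, -0.0854, 0.2604]
eef_rot: [0.651, 0.759, 0.0, 0.0]
ft_force: [-0.0, 0.7, -4.8]
width: 0.0438
grip_force: 29.9
```

```bash
python3 -m crank '[[[0,0,0.033],0],[[0,0,0],0]]'; python3 -m crank '[[[0,0,0],0]]'
```

```text
time: 17.65
ee_pos: [0.5032, -0.0854, 0.2592]
eef_rot: [0.651, 0.759, -0.0, -0.0]
ft_force: [0.1, 0.3, -4.8]
width: 0.0439
grip_force: 29.9
time: 17.77
ee_pos: [0.5032, -0.0854, 0.2593]
eef_rot: [0.651, 0.759, 0.0, -0.0]
ft_force: [-0.3, -0.0, -4.7]
width: 0.0434
grip_force: 29.9
```

```bash
python3 -m crank '[[[0,0,0.02],0],[[0,0,0],0]]'; python3 -m crank '[[[0,0,0],0]]'
```

```text
time: 18.02
ee_pos: [0.5032, -0.0854, 0.2587]
eef_rot: [0.651, 0.759, 0.0, -0.0]
ft_force: [0.6, 0.1, -4.6]
width: 0.0439
grip_force: 29.9
time: 18.15
ee_pos: [0.5032, -0.0854, 0.2587]
eef_rot: [0.651, 0.759, 0.0, -0.0]
ft_force: [-0.0, 0.2, -4.8]
width: 0.0437
grip_force: 29.9
```

```bash
python3 -m crank '[[[0,0,0.02],0],[[0,0,0],0]]'; python3 -m crank '[[[0,0,0],0]]'
```

```text
time: 18.4
ee_pos: [0.5032, -0.0854, 0.2581]
eef_rot: [0.651, 0.759, -0.0, -0.0]
ft_force: [-0.0, 0.7, -4.5]
width: 0.0439
grip_force: 29.9
time: 18.52
ee_pos: [0.5032, -0.0853, 0.2581]
eef_rot: [0.651, 0.759, 0.0, -0.0]
ft_force: [0.6, -0.2, -4.3]
width: 0.0438
grip_force: 29.9
```

```bash
python3 -m crank '[[[0,0,0.02],0],[[0,0,0],0]]'; python3 -m crank '[[[0,0,0],0]]'
```

```text
time: 18.77
ee_pos: [0.5032, -0.0854, 0.2576]
eef_rot: [0.651, 0.759, 0.0, 0.0]
ft_force: [0.7, 0.0, -2.6]
width: 0.0435
grip_force: 29.9
time: 18.9
ee_pos: [0.5033, -0.0854, 0.2577]
eef_rot: [0.651, 0.759, 0.0, 0.0]
ft_force: [-0.4, 0.7, -2.5]
width: 0.0437
grip_force: 29.9
```

```bash
python3 -m crank '[[[0,0,0.01],0],[[0,0,0],0]]'; python3 -m crank '[[[0,0,0],0]]'
```

```text
time: 19.15
ee_pos: [0.5033, -0.0854, 0.2575]
eef_rot: [0.651, 0.759, 0.0, 0.0]
ft_force: [-1.2, -0.4, 0.2]
width: 0.0437
grip_force: 29.9
time: 19.27
ee_pos: [0.5033, -0.0854, 0.2574]
eef_rot: [0.651, 0.759, 0.0, 0.0]
ft_force: [-1.0, -1.0, 1.2]
width: 0.0438
grip_force: 29.9
```

The pawl now carries the weight. Release gently and withdraw upward.

```bash
python3 -m crank '[[[0,0,0],0],[[0,0,0],0],[[0,0,0],0]]' 0.3 5
python3 -m crank '[[[0,0,0],0],[[0,0,0],0],[[0,0,0],0],[[0,0,0],0],[[0,0,0],0],[[0,0,0],0]]' 1 5
python3 -m crank '[[[0,0,-0.3],0],[[0,0,-0.5],0],[[0,0,-0.6],0],[[0,0,-0.6],0],[[0,0,-0.6],0],[[0,0,-0.4],0],[[0.8,0,0],0],[[0.8,0,0],0],[[0.8,0,0],0],[[0.8,0,0],0],[[0,0,0],0],[[0,0,0],0]]'
python3 - <<'E'
from h import *
a=vision.camera('scene')[160:290,195:330,::-1]
cv2.imwrite('pics/end.png',cv2.resize(a,None,fx=4.5,fy=4.5,interpolation=cv2.INTER_CUBIC))
E
```

```text
time: 19.65
ee_pos: [0.5034, -0.0853, 0.2574]
eef_rot: [0.651, 0.759, 0.0, 0.0]
ft_force: [-0.6, 0.1, 2.0]
width: 0.044
grip_force: 5.0
time: 20.4
ee_pos: [0.5032, -0.0854, 0.2572]
eef_rot: [0.651, 0.759, 0.0, -0.0]
ft_force: [-0.2, -0.2, 0.1]
width: 0.0858
grip_force: 0.0
time: 21.9
ee_pos: [0.4888, 0.0087, 0.3474]
eef_rot: [0.652, 0.759, -0.0, 0.0]
ft_force: [0.3, 0.6, 0.7]
width: 0.0873
grip_force: 0.0
```

View pics/end.png

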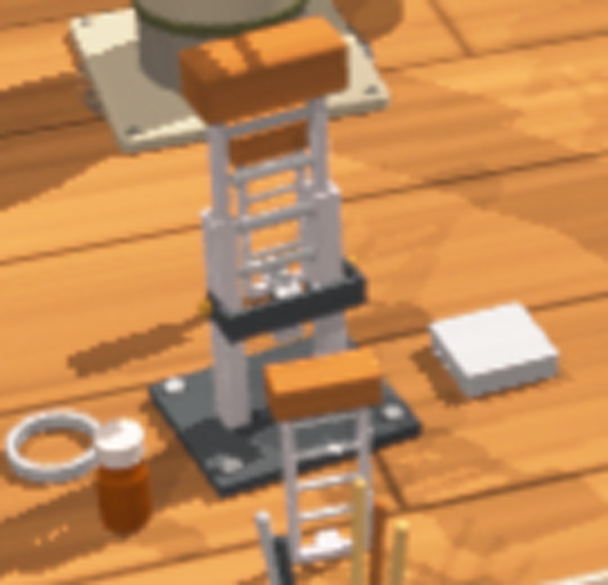

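The crop shows the block raised, with its top near (265,60), and the lowest rung on the pawl at (285,285). The bystanders have not moved and the gripper is clear.

```bash
python3 -c "
from bench import r
print(r.close_job())"
```

```text
the job is handed in; nothing more can be done
None
```

The rest was pushed into the stop to about 10 N, lowered onto the pawl at its highest setting (about 66 mm above its start by arm readings) and released, and the job is handed in; no verdict was returned.

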